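Hold the jar riser's front board for screwing

ROBOT

A 7-joint arm with a two-finger parallel gripper is mounted at the origin on the work surface. World frame = base frame: x ahead of the robot, y to its left, z up, the work surface at z = 0. Lengths are in mm, angles in rad, forces in N, time in s.
With the tool pointing down it reaches from about 425 to 825 mm from the base axis. Payload 3.6 kg.
Tool frame: the origin (TCP) lies midway between the tips of the shut fingers; the grasp point (between the pads) lies 19 mm behind it; y points along the fingers, z is the direction in which the jaws open and shut, and the axes are right-handed (so a half turn about y gives the same grasp; the last joint's range is limited). The gripper opens to 93 mm and grips with 3 to 60 N. Pads are 15 mm wide; open, the fingers measure 128 mm over their backs; the gripper's body (75 mm by 188 mm) begins 65 mm behind the grasp point.
Start: joints at [-1.139, 0.615, -0.013, 1.423, 0.008, 1.103, -0.04], TCP at [287.831, 582.765, 218.64] pointing down, gripper open.
Joint ranges: [-3.12, 3.12], [-0.3, 2.06], [-1.34, 1.32], [0.26, 2.42], [-1.36, 4.5], [0.01, 1.98], [-2.84, 2.84]. Speed limits (rad/s): [2.79, 2.79, 3.14, 3.14, 3.14, 3.14, 3.14].

INTERFACE

Orientations are given as a 3x3 rotation matrix whose columns are the frame's x, y, z axes.
In Python, from station import manip gives the robot as it stands.
- The arm moves only by the tool play_rows, never from a script. Its argument "moves" is a list of rows, each a list of 7 numbers: the turn, a rotation vector about the tool's x, y, z in rad, then the shift along the tool's x, y, z in m, then the closure in counts, from 0 (fully open) to 255 (shut). In form: [[ax, ay, az, dx, dy, dz, claw], ...]. A call has exactly 8 rows; each row shifts and turns the pose as measured when the row begins, along the tool's axes as they then stand; what a row does not reach is not made up. A row lasts 1/12 s, in which the tool goes at most 41.7 mm and 7.16 degrees, less where a joint would pass 70% of its speed; a pose out of reach is approached as far as the arm can. A call is refused whole if a number of a shift passes 0.0417 or a number of a turn 0.125, either way. A call with a gripper value outside its range is refused whole. The fingers move at their own pace and stop on an object; "squeeze" is the grip in N (left out, the last holds). Time passes only in rows, so rows that do not move let the fingers close, or fill a call up. It gives the time, the measured TCP pose, the force and the opening at its end, in the units of the state.
- manip.get_obs(): the state, without advancing time (a new reading comes with each control period).
- manip.get_image(name): name is "scene" or "top"; returns a dict with "img" (480x640x3 uint8, red, green, blue), "intrinsics" (3x3 intrinsics, pixels), "cam_to_world" (4x4, takes a point from camera to world coordinates). Camera axes: x right, y down, z forward; pixel columns grow to the right and rows downward; lengths in mm; the calibration is good to about 2 mm. A picture is of the moment at which its call begins. There is no depth.
- manip.finish_job(): hands the job in, once; it reports no verdict.
The state is a dict: "time_s": time; "joint_pos": joint angles; "dq": joint speeds; "joint_torque": joint torques, N m; "tcp_pos": TCP position; "tcp_rot": TCP orientation; "wrist_force": force on the tool from outside, world axes, zero at the start; "ft_torque": the same for the moment, N m; "grip_width": finger opening in mm.
Only numpy, scipy, OpenCV 4.12 (cv2) and the standard library are available. Lean on these libraries where they do the work, as an engineer would, in place of code of your own. Each camera call takes 0.05 s, during which the arm holds its last target. There are 200 camera calls.

TASK

Fit the blue front board to the plywood jar riser: stand it on the counter upright against the riser's low front face, painted side with the started screws facing out, its ends flush with the riser's ends. Then be my third hand while I drive the screws: press it flat against the riser with a steady push of about 10 N (the weight of a kilo) for at least three seconds, never over 40 N, and finish still pushing - do not let go. Leave the jars and the cordless screwdriver where they are.

Things in the scene. Friction and masses are not known exactly. Their poses are not given: they have to be found in the camera images.
- riser: two-tier jar riser of bare plywood, fixed to the counter, 260 mm wide (its y), 240 mm deep (its x). Origin: on the counter at the foot of its front face, middle of the width; x points level from the front face into the riser (the board comes from the -x side), z up. Lower tier: top 65 mm high, 140 mm deep, empty. Upper tier behind: top 115 mm high, three fixed jars on it up to 210 mm
- deck_edge (a point): middle of the lower tier's front edge, 56 mm above the counter. The front face (plane x = 0 of the riser) is this 18 mm deck edge (47 to 65 mm high, full width) and the ends of two 18 mm side cheeks below it. Push the board at or below this height: higher, or while its foot is still out, it ends up leaning. Lean the gripper back so that its body clears the board's top
- board: the loose front board: plywood painted blue but for its bare back, 18 mm thick (its x), 260 mm long (its y), 110 mm high (its z), about 0.22 kg, standing on its long edge. Origin: centre of its underside. The bare back (+x) goes against the riser: then its axes point as the riser's, its origin 9 mm in front of the riser's. Hard contact: 1 mm takes the push from 0 to 20 N; the counter's friction takes 1 to 3 N of it
- board_face (a point): middle of the board's outer face (its -x side), 56 mm above the underside; on this face two brass-headed screws stick out 15 mm at this height, 90 mm either side. 18 mm in front of the riser's front face when fitted
- jar_tray: cardboard tray 206 x 142 mm with six jars in it, 99 mm high, heavy; origin: centre of its underside. Leave it alone
- jar: single glass jar with a blue lid, 68 mm diameter, 110 mm high; origin: centre of its underside. Leave it alone
- driver: cordless screwdriver lying on its side, about 200 mm (along its x, bit to +x) by 160 mm, 50 mm high; origin: on the counter under the middle of its yellow motor housing, handle and battery reach 135 mm towards its -y. Leave it alone

How it is judged:
By the outcome, as a careful person would: the job done as asked, in the order asked, and still so for the second after the job is handed in, while the arm keeps its last pose, push and grip.
It also fails if it takes over 72 s, if anything falls off the work surface, if the arm or the gripper's body presses on something with over 40 N, if the wrist force passes 120 N, or if a joint passes its speed limit or range.

## Working session

There is one attempt and no reset: what is moved stays moved. The work goes in short steps, Python scripts to look and compute and a tool call to move; the robot and the scene stay as the last step left them, time stands still between calls to the robot, and variables do not carry over. Pictures are saved under pics/ and viewed, about 8 in all and at most 12, crops included, and the job is handed in when it is done.

Besides the shell and the picture viewer there is one more tool, called as name([rows], argument=value, ...), one row to a line, values as JSON. play_rows: Moves the arm, as the interface text tells. Its arguments: {"type":"object","properties":{"moves":{"type":"array"},"squeeze":{"type":"number"}},"required":["moves"]}

```bash
ls; mkdir -p pics
python3 - <<'E'
from station import manip
import cv2
o=manip.get_obs(); print({k:(v if not hasattr(v,'tolist') else v.tolist()) for k,v in o.items()})
for n in ("scene","top"):
    d=manip.get_image(n); cv2.imwrite(f"pics/{n}0.png",d["img"][:,:,::-1]); print(n,d["intrinsics"],d["cam_to_world"])
E
```

```text
pics
{'time_s': 0.0, 'joint_pos': [-1.138474662613495, 0.6158957998996109, -0.012648234531224902, 1.424918348734101, 0.008122292384980283, 1.1033843179129201, -0.04038687021338522], 'dq': [0.0015174200337967805, -0.0015459197498238137, -0.0007695669441361522, -0.000269539757106894, 0.0008831524470625208, -0.00031528734033185854, -0.0008543604526093443], 'joint_torque': [0.0003467155147518497, -45.89397311210632, 0.2091751154512167, -16.57459259033203, -0.061017747502774, 0.02046225650701672, 0.00024337101422133856], 'tcp_pos': [287.50733227361997, 582.0647292166833, 217.48984719648072], 'tcp_rot': [[0.8966263396235294, -0.0010970590096880685, 0.44278663434530224], [-0.44278799174117134, -0.002307882781995407, 0.8966233702323875], [3.82509028929462e-05, -0.999996735063967, -0.0025550730468221474]], 'wrist_force': [0.9777285923244944, 0.7155475998472639, 0.21887729390271415], 'ft_torque': [-0.009246543370571209, -0.0036140086581037, 0.03172839160022673], 'grip_width': 93.0101002387637}
scene [[585.93303363   0.         321.53718588]
 [  0.         585.93303363 239.22862788]
 [  0.           0.           1.        ]] [[-6.27568490e-01  4.81940600e-01 -6.11466310e-01  1.20781740e+03]
 [ 7.78561302e-01  3.88774605e-01 -4.92642472e-01  5.34246032e+02]
 [ 2.98164646e-04 -7.85230899e-01 -6.19202993e-01  7.54230715e+02]
 [ 0.00000000e+00  0.00000000e+00  0.00000000e+00  1.00000000e+00]]
top [[511.83974364   0.         324.2570029 ]
 [  0.         511.83974364 225.79352258]
 [  0.           0.           1.        ]] [[ 8.95419639e-03 -9.85007835e-01  1.72277068e-01  3.88272925e+02]
 [-9.99859245e-01 -6.37487258e-03  1.55193992e-02 -1.61906224e+00]
 [-1.41884855e-02 -1.72391783e-01 -9.84926271e-01  1.04890719e+03]
 [ 0.00000000e+00  0.00000000e+00  0.00000000e+00  1.00000000e+00]]
```

View pics/scene0.png

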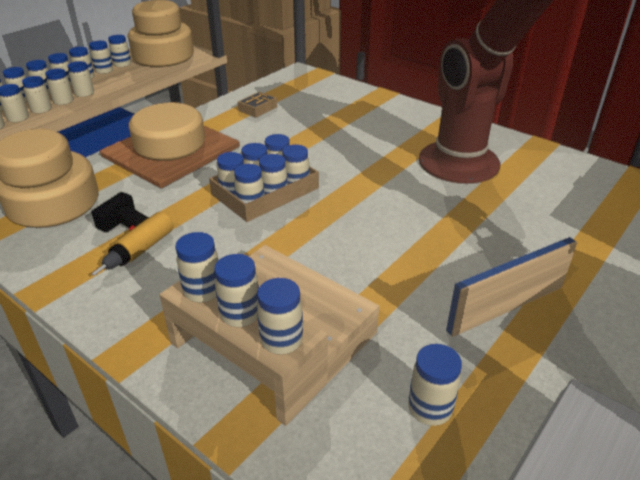

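View pics/top0.png

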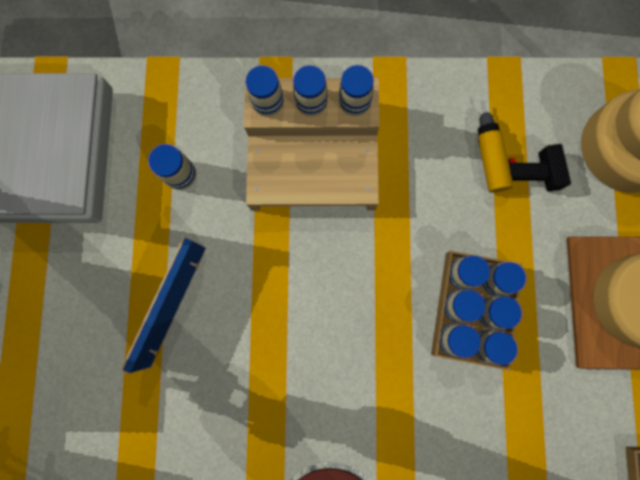

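The scene view shows the board standing at about (515,285) with its bare face towards that camera, the riser at (270,330), and a single jar at (437,385). In the top view (up = +x, left = +y) the board runs from (138,365) to (192,245), painted side with screws facing right. The riser front edge runs from (247,205) to (378,205).

```bash
cat > h.py <<'E'
import numpy as np, cv2
from station import manip
def cam(n):
    d=manip.get_image(n); return d["img"],np.array(d["intrinsics"]),np.array(d["cam_to_world"])
def ray(px,K,T):
    v=T[:3,:3]@np.linalg.inv(K)@[px[0],px[1],1]; return T[:3,3],v/np.linalg.norm(v)
def onz(px,z,K,T):
    c,v=ray(px,K,T); return c+v*(z-c[2])/v[2]
def tri(p1,c1,p2,c2):
    a,u=ray(p1,*c1); b,v=ray(p2,*c2)
    s=np.linalg.lstsq(np.c_[u,-v],b-a,rcond=None)[0]
    P,Q=a+s[0]*u,b+s[1]*v; return (P+Q)/2,np.linalg.norm(P-Q)
E
python3 - <<'E'
from h import *
s,_,_=cam("scene"); t,_,_=cam("top")
def crop(i,x0,y0,x1,y1,w,h): return cv2.resize(i[y0:y1,x0:x1],(w,h),interpolation=cv2.INTER_CUBIC)
a=crop(t,110,230,215,380,420,600)      # x4
b=crop(s,440,230,585,340,435,330)      # x3
c=crop(t,235,130,390,220,435,253) 
c=crop(t,235,180,380,215,380,92) 
out=np.zeros((600,800,3),np.uint8)
out[:,:360]=a[:,:360]; out[:330,362:797]=b
c=crop(t,237,125,387,217,438,269); out[331:600,362:800]=c
cv2.imwrite("pics/c1.png",out[:,:,::-1])
E
```

```text
(no output)
```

View pics/c1.png

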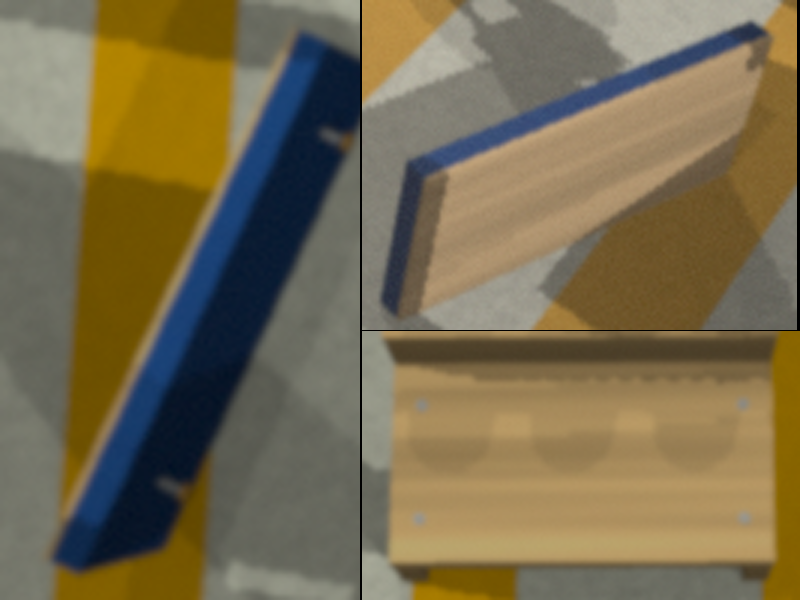

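Run:
```python
from h import *
_,*S=cam("scene"); _,*T=cam("top")
np.set_printoptions(precision=1,suppress=True)
B={"bareFar":((184.2,238.2),(467.7,286.7)),"bareNear":((123.7,370),(576.3,242.7)),"outFar":((192,241.2),(456.7,284.5)),"outNear":((130.2,373),(569.3,237.3)),"rL":((246.6,205.1),(378,312)),"rR":((378.4,205.1),(262,248))}
P={}
for k,(a,b) in B.items():
    p,e=tri(a,T,b,S); z=65 if k[0]=='r' else 110; q=onz(a,z,*T); r=onz(b,z,*S); P[k]=q; print(k,p,e,"top@z",q,"scene@z",r)
for a,b in (("bareFar","bareNear"),("outFar","outNear"),("rL","rR"),("bareFar","outFar"),("bareNear","outNear")):
    d=P[a]-P[b]; print(a,b,np.linalg.norm(d),np.degrees(np.arctan2(d[1],d[0])),(P[a]+P[b])/2)
```

```text
bareFar [524.7 278.5 111. ] 10.952407615246427 top@z [527.4 273.8 110. ] scene@z [520.  282.4 110. ]
bareNear [287.2 374.  101.6] 3.8050526810207965 top@z [288.9 368.8 110. ] scene@z [297.4 377.4 110. ]
outFar [521.7 262.2 104.3] 3.8422851363402604 top@z [521.8 258.9 110. ] scene@z [526.4 266.  110. ]
outNear [282.8 359.9 104.4] 2.053307491332815 top@z [283.9 356.7 110. ] scene@z [289.9 362.1 110. ]
rL [604.5 170.2  47.8] 0.008094230852854843 top@z [600.8 167.2  65. ] scene@z [619.2 179.1  65. ]
rR [605.9 -94.2  52.1] 2.561532546197965 top@z [602.3 -92.   65. ] scene@z [617.4 -83.9  65. ]
bareFar bareNear 256.6524989681556 -21.726397194940624 [408.2 321.3 110. ]
outFar outNear 257.2620108971353 -22.353048080170215 [402.9 307.8 110. ]
rL rR 259.27031455402107 90.33669242884568 [601.5  37.6  65. ]
bareFar outFar 15.877814469976908 69.58610343092977 [524.6 266.3 110. ]
bareNear outNear 13.062031804836048 67.26275468021515 [286.4 362.7 110. ]
```

play_rows([
  [0,-0.075,0,0.02,0,-0.02,0],
  [0,0,0,0.027,0,-0.026,0],
  [0,0,0,0.027,0,-0.026,0],
  [0,0,0,0.027,0,-0.026,0],
  [0,0,0,0.027,0,-0.026,0],
  [0,0,0,0.027,0,-0.026,0],
  [0,0,0,0.027,0,-0.026,0],
  [0,0,0,0.025,0,-0.024,0],
])

```text
time_s: 0.97
tcp_pos: [401.4, 320.1, 214.8]
tcp_rot: [[0.936, -0.005, 0.351], [-0.351, 0.007, 0.936], [-0.007, -1.0, 0.005]]
wrist_force: [0.8, -0.2, -1.5]
grip_width: 93.0
```

```bash
cat > st.py <<'E'
from h import *
import sys
# usage: st.py x y z : tool-frame delta to TCP goal
np.set_printoptions(precision=3,suppress=True)
o=manip.get_obs(); R=np.array(o["tcp_rot"]); p=np.array(o["tcp_pos"])
print("t",round(o["time_s"],2),"p",p,"F",np.array(o["wrist_force"]),"w",round(o["grip_width"],1)); print("R",R.tolist()); print("q",np.array(o["joint_pos"]))
print("jaw yaw",np.degrees(np.arctan2(R[1,2],R[0,2])))
if len(sys.argv)>3: print("d tool mm",R.T@(np.array(sys.argv[1:4],float)-p))
E
python3 st.py 406 315 70
```

```text
t 0.97 p [401.396 320.131 214.779] F [ 0.75  -0.169 -1.524] w 93.0
R [[0.9364248337915301, -0.005113615409566022, 0.3508309872231192], [-0.3507937119765696, 0.006964908805893822, 0.9364268586937396], [-0.007232032646838541, -0.9999626697946122, 0.004728289439789993]]
q [-0.69   0.408 -0.029  1.82   0.004  0.914  0.493]
jaw yaw 69.46160962330546
d tool mm [  7.159 144.714  -3.874]
```

play_rows([
  [0,0.025,0,0.007,0.01,-0.004,0],
  [0,0,0,0,0.025,0,0],
  [0,0,0,0,0.025,0,0],
  [0,0,0,0,0.025,0,0],
  [0,0,0,0,0.025,0,0],
  [0,0,0,0,0.018,0,0],
  [0,0,0,0,0.008,0,0],
  [0,0,0,0,0,0,0],
])

```text
time_s: 1.63
tcp_pos: [417.8, 302.2, 77.6]
tcp_rot: [[0.918, 0.008, 0.398], [-0.398, 0.007, 0.918], [0.005, -1.0, 0.009]]
wrist_force: [-0.4, -0.7, 0.6]
grip_width: 93.1
```

```bash
python3 st.py 406 315 76
python3 - <<'E'
from h import *
s,_,_=cam("scene"); t,_,_=cam("top")
o=np.zeros((480,800,3),np.uint8); o[:,:400]=cv2.resize(s[200:380,420:570],(400,480)); o[:,400:]=cv2.resize(t[220:400,90:240],(400,480))
cv2.imwrite("pics/g1.png",o[:,:,::-1])
E
```

```text
t 1.63 p [417.76  302.226  77.561] F [-0.378 -0.708  0.562] w 93.1
R [[0.9175254929671877, 0.008029468338257368, 0.39759589710348353], [-0.3976496815251547, 0.006812822068871964, 0.9175120251192357], [0.004658383653385828, -0.9999445550097579, 0.009443853454763902]]
q [-0.662  0.601 -0.01   1.971  0.01   0.56   0.484]
jaw yaw 66.5709206176612
d tool mm [-15.877   1.554   7.03 ]
```

View pics/g1.png

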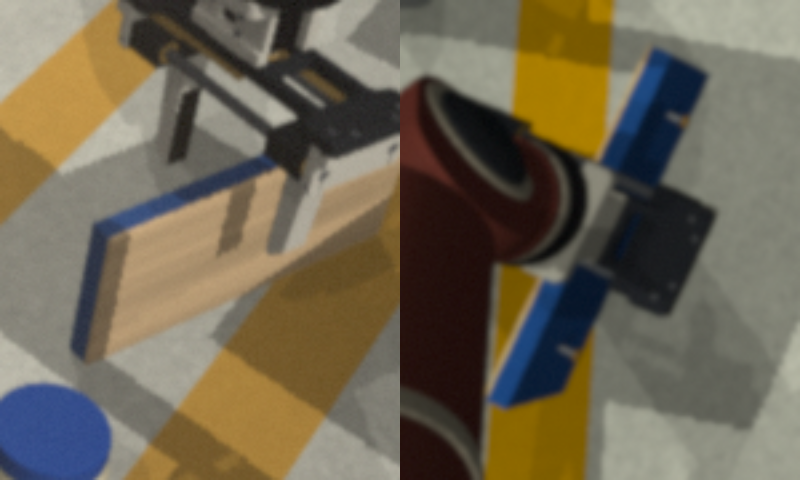

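The fingers straddle the board but sit about 16 mm off centre along it, so I'll centre the tool and then grip.

play_rows([
  [0,-0.02,0,-0.016,0.001,0.007,0],
  [0,0,0,0,0,0,0],
  [0,0,0,0,0,0,100],
  [0,0,0,0,0,0,255],
  [0,0,0,0,0,0,255],
  [0,0,0,0,0,0,255],
  [0,0,0,0,0,0,255],
  [0,0,0,0,0,0,255],
], squeeze=30)

```text
time_s: 2.4
tcp_pos: [412.9, 316.7, 85.0]
tcp_rot: [[0.924, 0.023, 0.383], [-0.383, 0.016, 0.924], [0.015, -1.0, 0.024]]
wrist_force: [0.3, 0.8, 0.2]
grip_width: 57.3
```

```bash
python3 st.py 406 315 76
```

```text
t 2.4 p [412.941 316.701  85.028] F [0.3   0.799 0.17 ] w 57.3
R [[0.9236136039311152, 0.023293584112439102, 0.3826164130987768], [-0.38301713797547754, 0.01609643821682014, 0.9236009834846463], [0.015355215740945307, -0.9995990764381133, 0.02378873123182925]]
q [-0.692  0.588 -0.008  1.968  0.014  0.558  0.467]
jaw yaw 67.49743939337944
d tool mm [-5.898  8.835 -4.441]
```

play_rows([
  [-0.024,0,0.015,-0.005,0.009,-0.004,180],
  [0,0,0,0,0,0,200],
  [0,0,0,0,0,0,255],
  [0,0,0,0,0,0,255],
  [0,0,0,0,0,0,255],
  [0,0,0,0,0,0,255],
  [0,0,0,0,0,0,255],
  [0,0,0,0,0,0,255],
])

```text
time_s: 3.07
tcp_pos: [406.6, 314.3, 74.2]
tcp_rot: [[0.924, -0.003, 0.384], [-0.384, -0.003, 0.924], [-0.002, -1.0, -0.004]]
wrist_force: [-0.0, 0.0, -0.9]
grip_width: 17.8
```

```bash
python3 st.py 406 315 76
```

```text
t 3.07 p [406.589 314.292  74.236] F [-0.04   0.024 -0.861] w 17.8
R [[0.9235259479265608, -0.00297181122672006, 0.38352443448153306], [-0.38353273697269796, -0.0030639054256881484, 0.9235221990584599], [-0.0015694510435952194, -0.9999908903692949, -0.003969383056166271]]
q [-0.694  0.609 -0.01   1.965  0.011  0.572  0.465]
jaw yaw 67.44764669422891
d tool mm [-0.819 -1.764  0.421]
```

play_rows([
  [0,0,0,0,-0.01,0,255],
  [0,0,0,0,-0.02,0,255],
  [0,0,0,0,-0.02,0,255],
  [0,0,0,0.008,-0.01,-0.018,255],
  [0,0.08,0,0.01,0,-0.023,255],
  [0,0.1,0,0.012,0,-0.022,255],
  [0,0.1,0,0.014,0,-0.021,255],
  [0,0.08,0,0.01,0,-0.012,255],
])

```text
time_s: 3.73
tcp_pos: [406.4, 204.6, 140.0]
tcp_rot: [[0.726, -0.005, 0.688], [-0.688, 0.0, 0.726], [-0.004, -1.0, -0.003]]
wrist_force: [0.1, -0.8, -1.5]
grip_width: 17.8
```

```bash
python3 st.py 560 38 130
```

```text
t 3.73 p [406.429 204.603 139.972] F [ 0.067 -0.771 -1.49 ] w 17.8
R [[0.725916234549658, -0.0050086981094547315, 0.6877648823257072], [-0.6877727822956459, 0.0001963517091296349, 0.7259260026885058], [-0.0037709880073939018, -0.9999874371157143, -0.0033023113410797418]]
q [-0.576  0.434  0.089  2.061 -0.065  0.653  0.369]
jaw yaw 46.54626468811178
d tool mm [226.102   9.17  -15.287]
```

play_rows([
  [0,0.09,0,0.025,0,-0.005,255],
  [0,0.09,0,0.026,0,-0.003,255],
  [0,0.09,0,0.026,0,0,255],
  [0,0.09,0,0.026,0,0.002,255],
  [0,0.09,0,0.025,0,0.004,255],
  [0,0.09,0,0.024,0,0.006,255],
  [0,0.09,0,0.018,0,0.006,255],
  [0,0.06,0,0.006,0,0.004,255],
])

```text
time_s: 4.4
tcp_pos: [507.8, 46.6, 143.7]
tcp_rot: [[0.086, -0.009, 0.996], [-0.996, 0.002, 0.086], [-0.002, -1.0, -0.008]]
wrist_force: [-0.2, 0.1, -1.7]
grip_width: 17.9
```

```bash
python3 st.py 570 38 80
```

```text
t 4.4 p [507.802  46.605 143.658] F [-0.174  0.095 -1.726] w 17.9
R [[0.08572834698558207, -0.008516376734174283, 0.9962821497198678], [-0.9963159440752005, 0.001553723858229005, 0.08574453640736608], [-0.002278180120489747, -0.9999625279326692, -0.008351803747970924]]
q [-0.333  0.513  0.296  1.916 -0.214  0.751  0.171]
jaw yaw 4.919011959858633
d tool mm [14.05  63.113 61.761]
```

play_rows([
  [-0.008,0.06,0,0.006,0.01,0.012,255],
  [0,0.02,0,0.002,0.012,0.012,255],
  [0,0,0,0,0.012,0.012,255],
  [0,0,0,0,0.01,0.008,255],
  [0,0,0,0,0.004,0.002,255],
  [0,0,0,0,0,0,255],
  [0,0,0,0,0,0,255],
  [0,0,0,0,0,0,255],
])

```text
time_s: 5.07
tcp_pos: [554.2, 37.0, 95.9]
tcp_rot: [[-0.006, -0.018, 1.0], [-1.0, 0.003, -0.006], [-0.003, -1.0, -0.018]]
wrist_force: [-0.0, -0.8, -2.5]
grip_width: 18.1
```

```bash
python3 st.py 570 38 80
python3 - <<'E'
from h import *
t,_,_=cam("top"); cv2.imwrite("pics/t2.png",cv2.resize(t[120:260,230:400],(800,659),interpolation=cv2.INTER_CUBIC)[:600,:,::-1])
E
```

```text
t 5.07 p [554.161  36.982  95.939] F [-0.014 -0.756 -2.524] w 18.1
R [[-0.005584921808643663, -0.018381807906948985, 0.9998154418623784], [-0.9999797404950141, 0.0031562480176415995, -0.005527811318687595], [-0.0030540543405796557, -0.9998260584904373, -0.018399062899007158]]
q [-0.288  0.644  0.29   1.828 -0.268  0.727  0.147]
jaw yaw -0.316775494893831
d tool mm [-1.057 15.649 16.124]
```

View pics/t2.png

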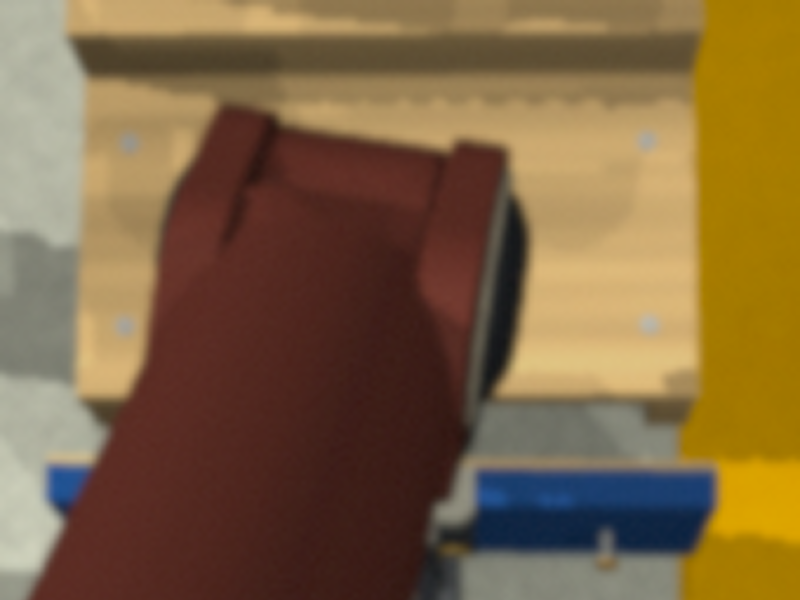

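Run:
```python
from h import *
_,*T=cam("top")
np.set_printoptions(precision=1,suppress=True)
f=lambda x,y:(230+x/4.706-.4,120+y/4.706-.4)
z=131.7
L=onz(f(48,466),z,*T);R=onz(f(717,468),z,*T);print(L,R,(L+R)/2,L-R)
L=onz(f(76,400),65,*T);R=onz(f(698,400),65,*T);print(L,R,(L+R)/2,L-R)
```

```text
[561.  167.4 131.7] [561.9 -92.1 131.7] [561.4  37.6 131.7] [ -0.8 259.5   0. ]
[601.8 169.   65. ] [603.3 -91.1  65. ] [602.5  38.9  65. ] [ -1.5 260.1   0. ]
```

play_rows([
  [0.018,0,-0.003,-0.002,0.008,0.006,255],
  [0,0,0,0,0.006,0.008,255],
  [0,0,0,0,0.002,0.008,255],
  [0,0,0,0,0,0.006,255],
  [0,0,0,0,0,0.002,255],
  [0,0,0,0,0,0,255],
  [0,0,0,0,0,0,255],
  [0,0,0,0,0,0,255],
])

```text
time_s: 5.83
tcp_pos: [587.5, 39.1, 82.3]
tcp_rot: [[-0.005, 0.004, 1.0], [-1.0, 0.001, -0.005], [-0.001, -1.0, 0.004]]
wrist_force: [0.1, -0.1, -2.2]
grip_width: 18.0
```

```bash
python3 st.py 589 38.5 75
```

```text
t 5.83 p [587.516  39.057  82.349] F [ 0.127 -0.084 -2.195] w 18.0
R [[-0.004914596484257341, 0.003730172201624301, 0.999980966097227], [-0.9999875125400352, 0.0008880414803602884, -0.004917941268690448], [-0.0009063693452747573, -0.999992648571816, 0.0037257612557109352]]
q [-0.278  0.695  0.284  1.762 -0.277  0.72   0.147]
jaw yaw -0.2817803702136698
d tool mm [0.557 7.353 1.459]
```

play_rows([
  [0,-0.01,0,0,0.003,0,255],
  [0,0,0,0,0.003,0,255],
  [0,0,0,0,0.002,0,255],
  [0,0,0,0,0.001,0,255],
  [0,0,0,0,0.001,0,255],
  [0,0,0,0,0,0,255],
  [0,0,0,0,0,0,255],
  [0,0,0,0,0,0,255],
])

```text
time_s: 6.5
tcp_pos: [587.4, 38.9, 74.3]
tcp_rot: [[0.006, 0.005, 1.0], [-1.0, 0.002, 0.006], [-0.002, -1.0, 0.005]]
wrist_force: [-0.3, 0.2, -3.0]
grip_width: 17.6
```

```bash
python3 st.py 589 38.5 75
```

```text
t 6.5 p [587.353  38.866  74.339] F [-0.335  0.22  -2.991] w 17.6
R [[0.005765432045761278, 0.004769187737689407, 0.9999720069290181], [-0.9999812073427461, 0.0021119152730330153, 0.00575541268922564], [-0.0020844075104161, -0.9999863972385837, 0.004781274215972016]]
q [-0.272  0.705  0.275  1.769 -0.279  0.701  0.16 ]
jaw yaw 0.3297664464079747
d tool mm [ 0.374 -0.654  1.648]
```

play_rows([
  [0,0,0,0,0.001,0,255],
  [0,0,0,0,0.001,0,255],
  [0,0,0,0,0.0005,0,255],
  [0,0,0,0,0.0005,0,255],
  [0,0,0,0,0,0,255],
  [0,0,0,0,0,0,255],
  [0,0,0,0,0,0,255],
  [0,0,0,0,0,0,255],
])

```text
time_s: 7.17
tcp_pos: [587.5, 38.9, 74.3]
tcp_rot: [[0.006, 0.005, 1.0], [-1.0, 0.003, 0.006], [-0.003, -1.0, 0.005]]
wrist_force: [-0.3, -0.1, 2.4]
grip_width: 18.0
```

```bash
python3 st.py 589 38.5 75
python3 - <<'E'
from h import *
s,_,_=cam("scene"); cv2.imwrite("pics/s3.png",cv2.resize(s[180:420,150:450],(750,600),interpolation=cv2.INTER_CUBIC)[:,:,::-1])
E
```

```text
t 7.17 p [587.476  38.856  74.279] F [-0.278 -0.059  2.394] w 18.0
R [[0.006060358597459943, 0.004945405049838158, 0.9999694070433172], [-0.9999775500112712, 0.0028885772039860163, 0.006046122326944779], [-0.0028585883099811644, -0.9999835994108253, 0.0049627998392433115]]
q [-0.271  0.705  0.274  1.769 -0.28   0.701  0.161]
jaw yaw 0.3464236685489154
d tool mm [ 0.363 -0.715  1.526]
```

View pics/s3.png

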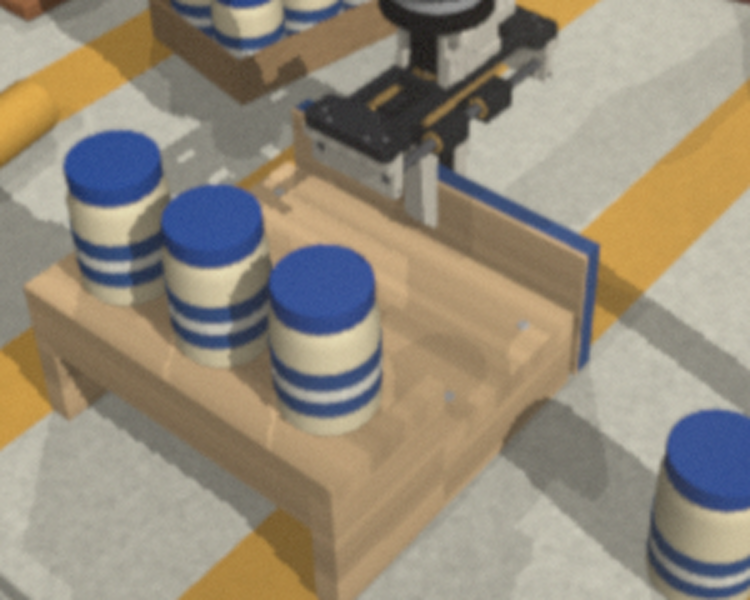

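The board is gripped, standing on the counter (Fz turned positive) just in front of the riser with its ends in line. I'll slide it closer while still gripped.

play_rows([
  [0,0,0,0,0,0.001,255],
  [0,0,0,0,0,0.001,255],
  [0,0,0,0,0,0.001,255],
  [0,0,0,0,0,0.001,255],
  [0,0,0,0,0,0.001,255],
  [0,0,0,0,0,0.001,255],
  [0,0,0,0,0,0,255],
  [0,0,0,0,0,0,255],
])

```text
time_s: 7.88
tcp_pos: [591.4, 38.7, 74.3]
tcp_rot: [[0.006, -0.001, 1.0], [-1.0, 0.003, 0.006], [-0.003, -1.0, -0.001]]
wrist_force: [-2.8, 0.5, 4.0]
grip_width: 17.7
```

```bash
python3 st.py 589 38.5 75;python3 - <<'E'
from h import *
t,_,_=cam("top"); cv2.imwrite("pics/t3.png",cv2.resize(t[120:260,230:400],(720,593),interpolation=cv2.INTER_CUBIC)[:,:,::-1])
E
```

```text
t 7.88 p [591.367  38.673  74.281] F [-2.843  0.521  3.975] w 17.7
R [[0.0060408574727379705, -0.0013869138842050289, 0.9999807920709637], [-0.9999771547177775, 0.003024508398878215, 0.006045030312848692], [-0.0030328342408068158, -0.9999944643940901, -0.0013686115756033185]]
q [-0.269  0.712  0.275  1.751 -0.278  0.718  0.16 ]
jaw yaw 0.34635715781237686
d tool mm [ 0.156 -0.716 -2.369]
```

View pics/t3.png

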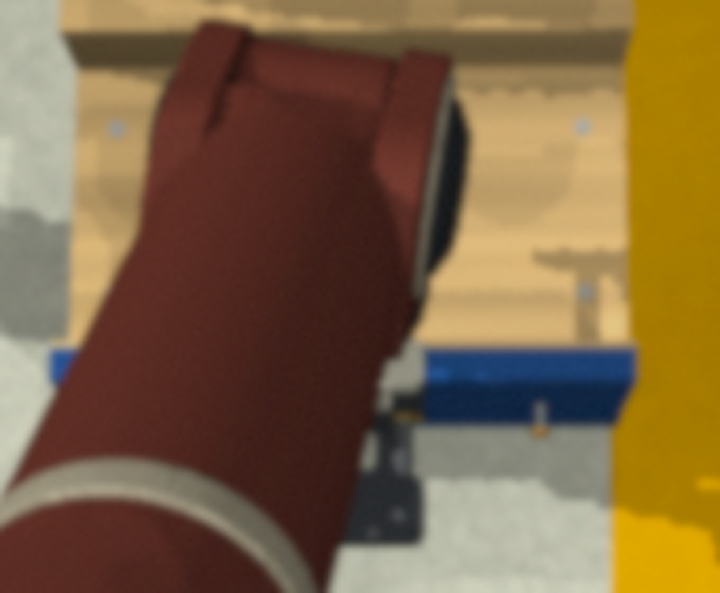

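Run:
```python
from h import *
_,*T=cam("top")
np.set_printoptions(precision=1,suppress=True)
f=lambda x,y:(230+x/4.235-.4,120+y/4.235-.4)
for z,a,b in((110,(51,352),(636,352)),(65,(67,345),(630,345))):
  L=onz(f(*a),z,*T);R=onz(f(*b),z,*T);print(L,R,(L+R)/2,L-R)
```

```text
[595.6 169.  110. ] [597.1 -90.5 110. ] [596.3  39.3 110. ] [ -1.5 259.5   0. ]
[608.9 169.9  65. ] [610.4 -92.   65. ] [609.6  38.9  65. ] [ -1.5 261.9   0. ]
```

Ends agree to about 0.5 mm. I'll release and raise.

play_rows([
  [0,0,0,0,0,0,180],
  [0,0,0,0,0,0,120],
  [0,0,0,0,0,0,120],
  [0,0,0,0,0,0,120],
  [0,0,0,0,0,0,120],
  [0,0,0,0,0,0,120],
  [0,0,0,0,0,0,120],
  [0,0,0,0,0,0,120],
])

```text
time_s: 8.65
tcp_pos: [595.3, 38.9, 73.4]
tcp_rot: [[0.006, 0.007, 1.0], [-1.0, 0.003, 0.006], [-0.003, -1.0, 0.007]]
wrist_force: [1.1, 0.0, -0.5]
grip_width: 49.2
```

```bash
python3 st.py 589 38.5 75
```

```text
t 8.65 p [595.273  38.873  73.377] F [ 1.145  0.045 -0.545] w 49.2
R [[0.006008939178845896, 0.0073069322051725, 0.9999552496945519], [-0.9999788111915371, 0.002547846367871528, 0.00599046299095395], [-0.002503960444015801, -0.9999700581620606, 0.007322087233847084]]
q [-0.269  0.715  0.275  1.749 -0.28   0.709  0.16 ]
jaw yaw 0.34323950084852967
d tool mm [ 0.331 -1.67  -6.264]
```

play_rows([
  [0,0,0,0,-0.008,-0.002,120],
  [0,0,0,0,-0.02,-0.001,120],
  [0,0,0,0,-0.025,0,120],
  [0,0,0,0,-0.025,0,120],
  [0,0,0,0,-0.025,-0.02,255],
  [0,0,0,0,-0.025,-0.025,255],
  [0,-0.08,0,0,-0.015,-0.025,255],
  [0,-0.1,0,0,0,-0.025,255],
])

```text
time_s: 9.32
tcp_pos: [496.7, 35.8, 223.6]
tcp_rot: [[0.19, 0.01, 0.982], [-0.982, 0.001, 0.19], [0.001, -1.0, 0.01]]
wrist_force: [0.4, 0.1, 0.7]
grip_width: 26.9
```

play_rows([
  [0,-0.11,0,-0.003,0,-0.02,255],
  [0,-0.11,0,-0.005,0,-0.015,255],
  [0,-0.11,0,-0.005,0,-0.01,255],
  [0,-0.11,0,-0.005,0,-0.005,255],
  [0,-0.11,0,0,0,0,255],
  [0,-0.11,0,0,0,0,255],
  [0,-0.11,0,0,0,0,255],
  [0,-0.11,0,0,0,0,255],
])

```text
time_s: 9.98
tcp_pos: [432.5, 35.7, 231.1]
tcp_rot: [[0.898, 0.019, 0.441], [-0.441, 0.003, 0.898], [0.015, -1.0, 0.011]]
wrist_force: [0.3, 0.0, -0.1]
grip_width: 0.9
```

```bash
python3 st.py 500 38.9 200;python3 - <<'E'
from h import *
t,_,_=cam("top"); cv2.imwrite("pics/t4.png",cv2.resize(t[120:320,200:440],(720,600),interpolation=cv2.INTER_CUBIC)[:,:,::-1])
E
```

```text
t 9.98 p [432.492  35.743 231.094] F [ 0.347  0.026 -0.14 ] w 0.9
R [[0.89756036302253, 0.018512557402432774, 0.44050275816308576], [-0.4406316461484367, 0.0033615618348269796, 0.8976817099142376], [0.015137606923924213, -0.9998229768916359, 0.011174423303441325]]
q [-0.212  0.259  0.102  2.007 -0.036  0.858  1.023]
jaw yaw 63.8622811040365
d tool mm [58.73  32.348 32.224]
```

View pics/t4.png

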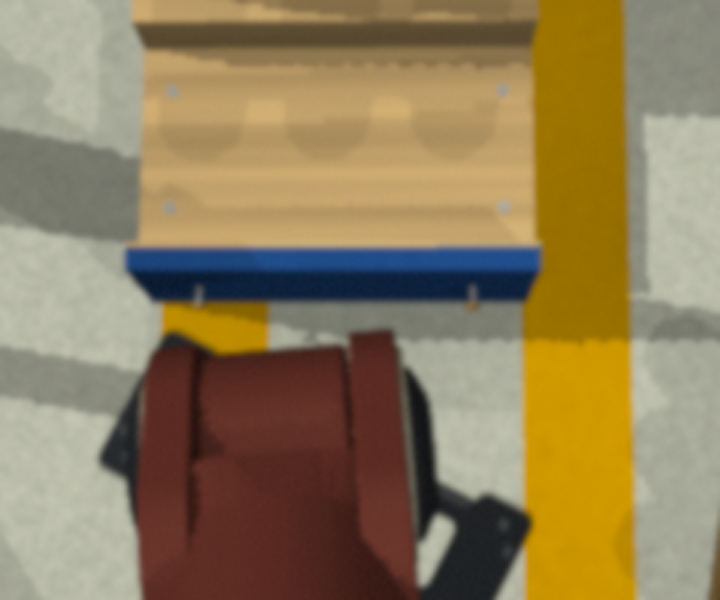

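play_rows([
  [0,-0.11,0,0,0,0,255],
  [0,-0.11,0,0,0,0,255],
  [0,-0.11,0,0,0,0,255],
  [0,-0.09,-0.03,0,0,0,255],
  [0,-0.02,-0.1,0,0,0,255],
  [0,0,-0.1,0,0,0,255],
  [0,0,-0.1,0,0,0,255],
  [0,0,-0.1,0,0,0,255],
])

```text
time_s: 10.7
tcp_pos: [438.9, 34.2, 237.6]
tcp_rot: [[0.887, 0.461, 0.015], [-0.017, -0.0, 1.0], [0.461, -0.887, 0.008]]
wrist_force: [0.2, -2.1, -0.3]
grip_width: 0.4
```

play_rows([
  [0,0,-0.1,0,0,0,255],
  [0,0,-0.08,0,0,0,255],
  [0,0,0,0,0,0,255],
  [0,0,0,0,0,0,255],
  [0,0,0,0,0,0,255],
  [0,0,0,0,0,0,255],
  [0,0,0,0,0,0,255],
  [0,0,0,0,0,0,255],
])

```text
time_s: 11.37
tcp_pos: [439.5, 25.6, 240.0]
tcp_rot: [[0.86, 0.509, 0.037], [-0.026, -0.029, 0.999], [0.51, -0.86, -0.012]]
wrist_force: [0.6, -0.1, -0.0]
grip_width: 1.0
```

```bash
python3 st.py 545 38.9 46
```

```text
t 11.37 p [439.458  25.642 239.997] F [ 0.61  -0.108 -0.018] w 1.0
R [[0.8597677210702208, 0.5093743513502113, 0.036568237478317944], [-0.025529683580274406, -0.02864633551006023, 0.9992635401725293], [0.5100467636031134, -0.8600681122146062, -0.011625028584618963]]
q [-0.286  0.081  0.09   2.384  0.666  0.197  0.716]
jaw yaw 87.9041853994458
d tool mm [ -8.544 220.232  19.363]
```

play_rows([
  [0,0,0,0,0.015,0.001,255],
  [0,0,0,-0.001,0.025,0.002,255],
  [0,0,0,-0.001,0.028,0.003,255],
  [0,0,0,-0.001,0.028,0.003,255],
  [0,0,0,-0.001,0.028,0.003,255],
  [0,0,0,-0.001,0.025,0.002,255],
  [0,0,0,-0.001,0.015,0,255],
  [0,0,0,0,0,0,255],
])

```text
time_s: 12.03
tcp_pos: [480.8, 23.3, 167.4]
tcp_rot: [[0.871, 0.49, 0.046], [-0.021, -0.056, 0.998], [0.491, -0.87, -0.038]]
wrist_force: [-1.0, -0.2, -0.4]
grip_width: 0.6
```

```bash
python3 st.py 550 38.9 44
```

```text
t 12.03 p [480.811  23.274 167.394] F [-0.96  -0.216 -0.351] w 0.6
R [[0.8706728519158022, 0.4897015734609484, 0.04605598643688556], [-0.021466335161786178, -0.05571487960971514, 0.9982159328746444], [0.4913939167221397, -0.8701081663448207, -0.03799733501876941]]
q [-0.185  0.306 -0.007  2.389  1.883  0.158 -0.505]
jaw yaw 87.35834352724012
d tool mm [ -0.73  140.378  23.473]
```

play_rows([
  [0,0,0,0,0.015,0.003,255],
  [0,0,0,0,0.02,0.003,255],
  [0,0,0,0,0.02,0.003,255],
  [0,0,0,0,0.02,0.003,255],
  [0,0,0,0,0.02,0.003,255],
  [0,0,0,0,0.015,0.002,255],
  [0,0,0,0,0.005,0.001,255],
  [0,0,0,0,0,0,255],
])

```text
time_s: 12.7
tcp_pos: [542.4, 29.8, 64.0]
tcp_rot: [[0.871, 0.488, 0.057], [-0.027, -0.069, 0.997], [0.49, -0.87, -0.047]]
wrist_force: [-0.9, 0.5, -0.8]
grip_width: 0.2
```

```bash
python3 st.py 550 38.9 44
```

```text
t 12.7 p [542.395  29.75   64.014] F [-0.885  0.524 -0.824] w 0.2
R [[0.8711658292763419, 0.487677127500784, 0.05693081076049425], [-0.02659141233490679, -0.06891801297110516, 0.9972678698715552], [0.490268288482233, -0.8702995615307975, -0.0470709943383742]]
q [ 0.038  0.63  -0.326  2.323  2.252  0.451 -0.869]
jaw yaw 86.73271465511162
d tool mm [-3.43  20.496 10.5  ]
```

play_rows([
  [0.06,-0.03,0,-0.003,0.008,0.004,255],
  [0.01,0,0,0,0.006,0.004,255],
  [0,0,0,0,0.004,0.001,255],
  [0,0,0,0,0.001,0,255],
  [0,0,0,0,0,0,255],
  [0,0,0,0,0,0,255],
  [0,0,0,0,0,0,255],
  [0,0,0,0,0,0,255],
])

```text
time_s: 13.37
tcp_pos: [549.6, 40.0, 49.2]
tcp_rot: [[0.871, 0.492, -0.007], [0.01, -0.004, 1.0], [0.492, -0.871, -0.008]]
wrist_force: [-0.0, 0.0, 0.2]
grip_width: 0.7
```

```bash
python3 st.py 565 38.9 46
```

```text
t 13.37 p [549.621  39.988  49.207] F [-0.013  0.003  0.185] w 0.7
R [[0.870678896859536, 0.4918080588309261, -0.006564436945997126], [0.009544799625585833, -0.0035508956103094116, 0.9999481426256424], [0.4917592453259713, -0.8706964019733405, -0.007785899248636999]]
q [ 0.113  0.679 -0.396  2.317  2.376  0.464 -0.904]
jaw yaw 90.37612863401999
d tool mm [11.803 10.36  -1.164]
```

play_rows([
  [0,0,0,0.004,0.003,-0.001,255],
  [0,0,0,0.005,0.004,0,255],
  [0,0,0,0.003,0.003,0,255],
  [0,0,0,0.001,0.001,0,255],
  [0,0,0,0,0,0,255],
  [0,0,0,0,0,0,255],
  [0,0,0,0,0,0,255],
  [0,0,0,0,0,0,255],
])

```text
time_s: 14.03
tcp_pos: [568.8, 39.5, 46.5]
tcp_rot: [[0.87, 0.493, -0.007], [0.01, -0.004, 1.0], [0.493, -0.87, -0.008]]
wrist_force: [-0.2, -0.5, -1.2]
grip_width: 0.9
```

```bash
python3 st.py 575 38.9 47
```

```text
t 14.03 p [568.827  39.48   46.459] F [-0.217 -0.462 -1.159] w 0.9
R [[0.8698865915089836, 0.493201860648725, -0.007017304718922164], [0.01017570268759753, -0.003720209977791121, 0.9999413058337648], [0.493146806729696, -0.8699069402472638, -0.008254836276209761]]
q [ 0.102  0.691 -0.37   2.27   2.362  0.431 -0.876]
jaw yaw 90.40207894353955
d tool mm [ 5.63   2.576 -0.628]
```

play_rows([
  [0,0,0,0.0009,0.0005,0,255],
  [0,0,0,0.0009,0.0005,0,255],
  [0,0,0,0.0009,0.0005,0,255],
  [0,0,0,0.0009,0.0005,0,255],
  [0,0,0,0.0009,0.0005,0,255],
  [0,0,0,0.0009,0.0005,0,255],
  [0,0,0,0.0005,0.0003,0,255],
  [0,0,0,0.0005,0.0003,0,255],
])

```text
time_s: 14.7
tcp_pos: [575.8, 39.5, 46.2]
tcp_rot: [[0.871, 0.492, -0.007], [0.01, -0.003, 1.0], [0.492, -0.871, -0.008]]
wrist_force: [-0.4, -0.2, 0.2]
grip_width: 0.2
```

play_rows([
  [0,0,0,0.0005,0.0003,0,255],
  [0,0,0,0.0005,0.0003,0,255],
  [0,0,0,0.0005,0.0003,0,255],
  [0,0,0,0.0005,0.0003,0,255],
  [0,0,0,0.0005,0.0003,0,255],
  [0,0,0,0.0005,0.0003,0,255],
  [0,0,0,0.0005,0.0003,0,255],
  [0,0,0,0.0005,0.0003,0,255],
])

```text
time_s: 15.37
tcp_pos: [577.1, 39.7, 44.9]
tcp_rot: [[0.874, 0.486, -0.008], [0.011, -0.002, 1.0], [0.486, -0.874, -0.007]]
wrist_force: [-3.1, -1.3, 2.6]
grip_width: 0.5
```

play_rows([
  [0,0,0,0.0007,0.0002,0,255],
  [0,0,0,0.0007,0.0002,0,255],
  [0,0,0,0.0007,0.0002,0,255],
  [0,0,0,0.0007,0.0002,0,255],
  [0,0,0,0.0007,0.0002,0,255],
  [0,0,0,0.0007,0.0002,0,255],
  [0,0,0,0.0007,0.0002,0,255],
  [0,0,0,0.0007,0.0002,0,255],
])

```text
time_s: 16.03
tcp_pos: [577.2, 39.7, 44.7]
tcp_rot: [[0.879, 0.477, -0.01], [0.011, -0.001, 1.0], [0.477, -0.879, -0.006]]
wrist_force: [-5.3, -1.1, 5.0]
grip_width: 0.3
```

play_rows([
  [0,0,-0.003,0.001,0.0002,0,255],
  [0,0,-0.003,0.0012,0.0002,0,255],
  [0,0,-0.003,0.0012,0.0002,0,255],
  [0,0,-0.003,0.0012,0.0002,0,255],
  [0,0,-0.003,0.0012,0.0002,0,255],
  [0,0,-0.003,0.0012,0.0002,0,255],
  [0,0,-0.003,0.0012,0.0002,0,255],
  [0,0,-0.003,0.0012,0.0002,0,255],
])

```text
time_s: 16.7
tcp_pos: [577.2, 39.7, 44.6]
tcp_rot: [[0.875, 0.484, -0.011], [0.012, 0.001, 1.0], [0.484, -0.875, -0.005]]
wrist_force: [-6.1, -1.3, 5.2]
grip_width: 0.6
```

```bash
python3 st.py
python3 - <<'E'
from h import *
t,_,_=cam("top");s,_,_=cam("scene"); o=np.zeros((580,800,3),np.uint8)
o[:,:400]=cv2.resize(t[120:280,225:335],(400,580),interpolation=cv2.INTER_CUBIC)
o[:290,400:]=cv2.resize(t[180:253,300:400],(400,290),interpolation=cv2.INTER_CUBIC)
o[290:,400:]=cv2.resize(s[205:350,200:400],(400,290),interpolation=cv2.INTER_CUBIC)
cv2.imwrite("pics/f5.png",o[:,:,::-1])
E
```

```text
t 16.7 p [577.217  39.743  44.601] F [-6.059 -1.302  5.173] w 0.6
R [[0.8752090929424571, 0.4836168135761743, -0.01112750004580687], [0.011974755283584831, 0.0013363422030947926, 0.999927407077841], [0.4835965765663978, -0.8752788080468669, -0.004621614146170394]]
q [ 0.093  0.694 -0.346  2.241  2.346  0.391 -0.851]
jaw yaw 90.63757875655226
```

View pics/f5.png

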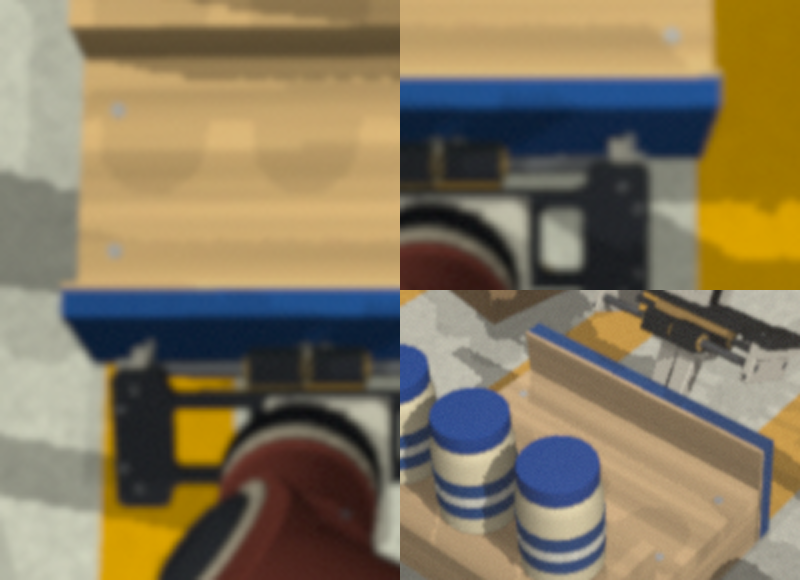

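The board stands upright with its back edge now on the riser front line, and the gripper is clear of the screws. I'll raise the push.

play_rows([
  [0,0,-0.001,0.0015,0.0003,0,255],
  [0,0,-0.001,0.0018,0.0003,0,255],
  [0,0,-0.001,0.0018,0.0003,0,255],
  [0,0,-0.001,0.0018,0.0003,0,255],
  [0,0,-0.001,0.0018,0.0003,0,255],
  [0,0,-0.001,0.0018,0.0003,0,255],
  [0,0,-0.001,0.0018,0.0003,0,255],
  [0,0,-0.001,0.0018,0.0003,0,255],
])

```text
time_s: 17.47
tcp_pos: [577.2, 39.8, 44.6]
tcp_rot: [[0.883, 0.469, -0.013], [0.013, 0.005, 1.0], [0.469, -0.883, -0.002]]
wrist_force: [-6.8, -0.3, 4.5]
grip_width: 1.0
```

play_rows([
  [0,0,-0.004,0.0025,0.0006,0,255],
  [0,0,-0.004,0.0028,0.0006,0,255],
  [0,0,-0.004,0.0028,0.0006,0,255],
  [0,0,-0.004,0.0028,0.0006,0,255],
  [0,0,-0.004,0.0028,0.0006,0,255],
  [0,0,-0.004,0.0028,0.0006,0,255],
  [0,0,-0.004,0.0028,0.0006,0,255],
  [0,0,-0.004,0.0028,0.0006,0,255],
])

```text
time_s: 18.13
tcp_pos: [577.4, 39.9, 44.2]
tcp_rot: [[0.886, 0.464, -0.017], [0.014, 0.01, 1.0], [0.464, -0.886, 0.003]]
wrist_force: [-9.2, -1.6, 7.4]
grip_width: 0.3
```

play_rows([
  [0,0,-0.006,0.003,0.0003,0,255],
  [0,0,-0.006,0.0032,0.0003,0,255],
  [0,0,-0.006,0.0032,0.0003,0,255],
  [0,0,-0.006,0.0032,0.0003,0,255],
  [0,0,-0.006,0.0032,0.0003,0,255],
  [0,0,-0.006,0.0032,0.0003,0,255],
  [0,0,-0.006,0.0032,0.0003,0,255],
  [0,0,-0.006,0.0032,0.0003,0,255],
])

```text
time_s: 18.8
tcp_pos: [577.3, 39.9, 44.3]
tcp_rot: [[0.884, 0.466, -0.02], [0.014, 0.017, 1.0], [0.467, -0.884, 0.008]]
wrist_force: [-7.0, -1.1, 4.1]
grip_width: 0.5
```

play_rows([
  [-0.002,0,-0.006,0.0042,0.0011,0,255],
  [-0.002,0,-0.006,0.0042,0.0011,0,255],
  [-0.002,0,-0.006,0.0042,0.0011,0,255],
  [-0.002,0,-0.006,0.0042,0.0011,0,255],
  [-0.002,0,-0.006,0.0042,0.0011,0,255],
  [-0.002,0,-0.006,0.0042,0.0011,0,255],
  [-0.002,0,-0.006,0.0042,0.0011,0,255],
  [-0.002,0,-0.006,0.0042,0.0011,0,255],
])

```text
time_s: 19.47
tcp_pos: [577.4, 40.7, 41.2]
tcp_rot: [[0.89, 0.456, -0.018], [0.015, 0.01, 1.0], [0.456, -0.89, 0.002]]
wrist_force: [-11.2, -2.2, 7.1]
grip_width: 0.8
```

play_rows([
  [-0.002,0,-0.006,0.0046,0.0004,0,255],
  [-0.002,0,-0.006,0.0046,0.0004,0,255],
  [-0.002,0,-0.006,0.0046,0.0004,0,255],
  [-0.002,0,-0.006,0.0046,0.0004,0,255],
  [-0.002,0,-0.006,0.0046,0.0004,0,255],
  [-0.002,0,-0.006,0.0046,0.0004,0,255],
  [-0.002,0,-0.006,0.0046,0.0004,0,255],
  [-0.002,0,-0.006,0.0046,0.0004,0,255],
])

```text
time_s: 20.13
tcp_pos: [578.0, 40.8, 41.4]
tcp_rot: [[0.897, 0.443, -0.015], [0.015, 0.003, 1.0], [0.443, -0.897, -0.004]]
wrist_force: [-10.0, -1.6, 5.0]
grip_width: 0.5
```

play_rows([
  [0,0,-0.008,0.005,0.0005,0,255],
  [0,0,-0.008,0.005,0.0005,0,255],
  [0,0,-0.008,0.005,0.0005,0,255],
  [0,0,-0.008,0.005,0.0005,0,255],
  [0,0,-0.008,0.005,0.0005,0,255],
  [0,0,-0.008,0.005,0.0005,0,255],
  [0,0,-0.008,0.005,0.0005,0,255],
  [0,0,-0.008,0.005,0.0005,0,255],
])

```text
time_s: 20.8
tcp_pos: [578.0, 40.9, 41.4]
tcp_rot: [[0.899, 0.438, -0.019], [0.015, 0.013, 1.0], [0.439, -0.899, 0.005]]
wrist_force: [-11.0, -2.0, 6.1]
grip_width: 0.7
```

play_rows([
  [0,0,-0.008,0.005,0.0005,0,255],
  [0,0,-0.008,0.005,0.0005,0,255],
  [0,0,-0.008,0.005,0.0005,0,255],
  [0,0,-0.008,0.005,0.0005,0,255],
  [0,0,-0.008,0.005,0.0005,0,255],
  [0,0,-0.008,0.005,0.0005,0,255],
  [0,0,-0.008,0.005,0.0005,0,255],
  [0,0,-0.008,0.005,0.0005,0,255],
])

```text
time_s: 21.47
tcp_pos: [578.0, 40.9, 41.4]
tcp_rot: [[0.9, 0.434, -0.023], [0.015, 0.023, 1.0], [0.435, -0.9, 0.014]]
wrist_force: [-10.5, -1.4, 6.3]
grip_width: 0.5
```

Steady at about 10–11 N with no slip, so I'll hold it with a small roll correction.

play_rows([
  [-0.002,0,-0.009,0.0052,0.0004,0,255],
  [-0.002,0,-0.009,0.0052,0.0004,0,255],
  [-0.002,0,-0.009,0.0052,0.0004,0,255],
  [-0.002,0,-0.009,0.0052,0.0004,0,255],
  [-0.002,0,-0.009,0.0052,0.0004,0,255],
  [-0.002,0,-0.009,0.0052,0.0004,0,255],
  [-0.002,0,-0.009,0.0052,0.0004,0,255],
  [-0.002,0,-0.009,0.0052,0.0004,0,255],
])

```text
time_s: 22.13
tcp_pos: [578.0, 40.9, 41.4]
tcp_rot: [[0.9, 0.435, -0.02], [0.014, 0.018, 1.0], [0.435, -0.9, 0.01]]
wrist_force: [-11.0, -0.7, 5.8]
grip_width: 0.5
```

play_rows([
  [-0.002,0,-0.009,0.0052,0.0004,0,255],
  [-0.002,0,-0.009,0.0052,0.0004,0,255],
  [-0.002,0,-0.009,0.0052,0.0004,0,255],
  [-0.002,0,-0.009,0.0052,0.0004,0,255],
  [-0.002,0,-0.009,0.0052,0.0004,0,255],
  [-0.002,0,-0.009,0.0052,0.0004,0,255],
  [-0.002,0,-0.009,0.0052,0.0004,0,255],
  [-0.002,0,-0.009,0.0052,0.0004,0,255],
])

```text
time_s: 22.8
tcp_pos: [578.0, 40.9, 41.4]
tcp_rot: [[0.9, 0.436, -0.017], [0.013, 0.012, 1.0], [0.436, -0.9, 0.005]]
wrist_force: [-10.9, -0.9, 5.4]
grip_width: 0.5
```

play_rows([
  [-0.002,0,-0.009,0.0052,0.0004,0,255],
  [-0.002,0,-0.009,0.0052,0.0004,0,255],
  [-0.002,0,-0.009,0.0052,0.0004,0,255],
  [-0.002,0,-0.009,0.0052,0.0004,0,255],
  [-0.002,0,-0.009,0.0052,0.0004,0,255],
  [-0.002,0,-0.009,0.0052,0.0004,0,255],
  [-0.002,0,-0.009,0.0052,0.0004,0,255],
  [-0.002,0,-0.009,0.0052,0.0004,0,255],
])

```text
time_s: 23.47
tcp_pos: [578.0, 40.9, 41.4]
tcp_rot: [[0.9, 0.436, -0.014], [0.013, 0.006, 1.0], [0.437, -0.9, -0.001]]
wrist_force: [-10.6, -1.5, 5.2]
grip_width: 0.6
```

```bash
python3 st.py
python3 - <<'E'
from h import *
t,_,_=cam("top");s,_,_=cam("scene"); o=np.zeros((580,800,3),np.uint8)
o[:,:]=cv2.resize(t[140:270,225:404],(800,580),interpolation=cv2.INTER_CUBIC)
o[:220,300:640]=cv2.resize(s[195:345,200:432],(340,220),interpolation=cv2.INTER_CUBIC)
cv2.imwrite("pics/f6.png",o[:,:,::-1]); print(manip.get_obs()["wrist_force"])
E
python3 st.py
```

```text
t 23.47 p [577.986  40.876  41.43 ] F [-10.589  -1.464   5.167] w 0.6
R [[0.8996059437764606, 0.43646476689413893, -0.014410176338567856], [0.013217130980550775, 0.005770152130767767, 0.9998960009886181], [0.43650252389958377, -0.8997028468357943, -0.0005779488391022418]]
q [ 0.035  0.681 -0.253  2.199  2.275  0.273 -0.786]
jaw yaw 90.82567100135789
[-9.90882949 -0.35834586  5.9083329 ]
t 23.57 p [578.01   40.864  41.453] F [-9.909 -0.358  5.908] w 0.7
R [[0.89957563483024, 0.43652775721549025, -0.014394248857942342], [0.013221860792000127, 0.005724013949766443, 0.999896203643908], [0.4365648401062176, -0.8996725809119208, -0.0006225257551089467]]
q [ 0.035  0.681 -0.253  2.199  2.274  0.274 -0.786]
jaw yaw 90.82475835119683
```

View pics/f6.png

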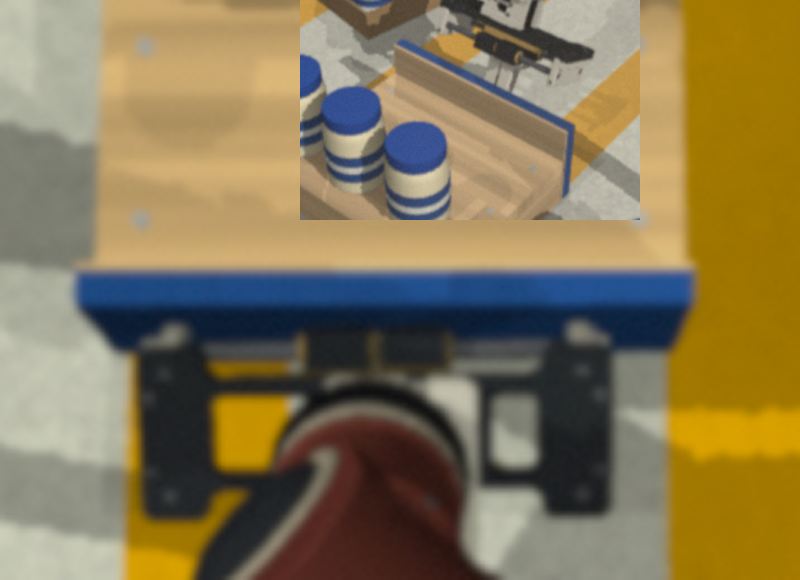

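Run:
```python
from h import *
_,*T=cam("top")
np.set_printoptions(precision=1,suppress=True)
f=lambda x,y:(225+x/4.469-.4,140+y/4.469-.4)
for z,a,b in((110,(77,270),(693,270)),(65,(94.5,262),(687,262))):
  L=onz(f(*a),z,*T);R=onz(f(*b),z,*T);print(L,R,(L+R)/2,L-R)
print(np.array(manip.get_obs()["wrist_force"]))
```

```text
[600.8 168.9 110. ] [602.3 -90.3 110. ] [601.5  39.3 110. ] [ -1.5 259.2   0. ]
[614.6 169.4  65. ] [616.1 -92.   65. ] [615.4  38.7  65. ] [ -1.5 261.4   0. ]
[-11.2  -1.7   5.1]
```

play_rows([
  [0,0,-0.009,0.0052,0.0004,0,255],
  [0,0,-0.009,0.0052,0.0004,0,255],
  [0,0,-0.009,0.0052,0.0004,0,255],
  [0,0,-0.009,0.0052,0.0004,0,255],
  [0,0,-0.009,0.0052,0.0004,0,255],
  [0,0,-0.009,0.0052,0.0004,0,255],
  [0,0,-0.009,0.0052,0.0004,0,255],
  [0,0,-0.009,0.0052,0.0004,0,255],
])

```text
time_s: 24.28
tcp_pos: [578.0, 40.9, 41.4]
tcp_rot: [[0.899, 0.437, -0.019], [0.013, 0.016, 1.0], [0.437, -0.899, 0.009]]
wrist_force: [-10.8, -1.5, 4.6]
grip_width: 0.6
```

```bash
python3 -c "
from station import manip
print(manip.get_obs()['wrist_force'],manip.get_obs()['time_s']); print(manip.finish_job())"
```

```text
[-10.8099574  -1.4869028   4.6384906] 24.2833
the job is handed in; nothing more can be done
None
```

The blue board is fitted and I handed the job in at 24.3 s with the arm still pushing. It stands upright against the riser's front face, painted side with the screws facing out.

- **Placing:** I gripped the board from above, turned it, set it down 1 cm or less in front of the riser and slid it closer. I then let go and pressed it home with the shut fingertips, the gripper leaned back about 26–30°. The contact was mid-width, an estimated 45 mm above the counter.
- **Push:** the readings stayed at about 10–11 N from 20.1 s to 24.3 s, with no slip seen in that time. The counter's friction may take 1–3 N of that. The highest push I read was about 11 N, but readings came only at the end of each move.
- **Fit:** in the last picture the ends are flush to about 1 mm. The board's top back edge is at x = 601.5 mm against about 602 mm measured for the riser face, so I see no lean. The calibration is only good to about 2 mm.
- **Disagreements:**
  - The push also presses down on the board by about 5 N through friction.
  - The fingertip slid down about 3 mm while I was raising the push.
  - Early corner points from the two views were 2–11 mm apart, so I used the top view with the known heights.
- **Left alone:** I saw no contact with the tray, the single jar or the screwdriver. The last pictures did not cover them all, so I did not check that separately.

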